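# Fit the extension bar to the raking-light stand

## Robot

A 6-joint arm with a two-finger parallel gripper is mounted at the origin on the work surface. World frame = base frame: x ahead of the robot, y to its left, z up, the work surface at z = 0. Lengths are in m, angles in rad, forces in N, time in s.
With the tool pointing down it reaches from about 0.35 to 0.975 m from the base axis. Payload 4.9 kg.
Tool frame: the origin (TCP) lies midway between the tips of the shut fingers; the grasp point (between the pads) lies 19 mm behind it; z points along the fingers, y is the line along which they close (so a half turn about z gives the same grasp; the last joint's range is limited). The gripper opens to 85 mm and grips with 20 to 120 N. Pads are 22 mm wide; open, the fingers measure 114 mm over their backs; the gripper's body (76 mm by 85 mm) begins 54 mm behind the grasp point. The pads swing forward as they close: fully open they stand 13 mm farther back than shut.
Start: joints at [-1.274, 0.053, 1.613, -0, 1.476, -0.119], TCP at [0.252, -0.572, 0.231] pointing down, gripper open.
Joint ranges: [-3.01, 3.01], [-1.01, 2.22], [0.06, 2.58], [-1.02, 4.17], [0.09, 2.62], [-3.14, 3.14]. Speed limits (rad/s): [2.57, 2.57, 3.14, 3.14, 3.14, 3.14].

## Interface

Orientations are given as a unit quaternion [w, x, y, z].
In Python, from plant import manip gives the robot as it stands.
- The arm moves only by the shell command python3 shift.py, which reads ROWS from standard input. ROWS is 1 to 5 rows, parted by semicolons, with the numbers parted by commas; each row has 7 numbers: the opening from 0.0 (shut) to 1.0 (fully open), then dx, dy, dz in shares of the most that a row can go, 1 being 62.5 mm, then a rotation vector rx, ry, rz in a scale on which 1.0 is 180 degrees; each row shifts and turns the commanded pose from where the row before left it, along the tool's axes as they then stand; what a row does not reach is not made up. A row lasts 1/8 s, in which the tool goes at most 0.0625 m and 0.188 rad, less where a joint would pass 70% of its speed; a pose out of reach is approached as far as the arm can. The fingers move at their own pace and stop on an object; the grip force is fixed at half the most. Time passes only in rows, so rows that do not move let the fingers close. It prints the time, the measured TCP pose, the force, the opening and the grip force at its end. Shift and turn numbers lie between -1 and 1, and a call with a number outside is refused. Input that does not fit is refused with a message, and nothing moves.
- manip.state(): the state, without advancing time (a new reading comes with each control period).
- manip.grab_frame(name): name is "scene" or "top"; returns the picture (400x640x3 uint8, red, green, blue); there is no depth.
- manip.camera_params(name): a dict with "intrinsics" (3x3 intrinsics, pixels), "xyz" and "orientation" of the camera in the world. Camera axes: x right, y down, z forward; pixel columns grow to the right and rows downward; lengths in m; the calibration is good to about 2 mm. A picture is of the moment at which its call begins. camera_params takes no time and is no camera call.
- manip.job_done(): hands the job in; it is judged then, once.
The state is a dict: "time": time; "joint_pos": joint angles; "joint_vel": joint speeds; "joint_efforts": joint torques, N m; "tool_pos": TCP position; "tool_rot": TCP orientation; "contact_force": force on the tool from outside, world axes, zero at the start; "ft_torque": the same for the moment, N m; "gripper_width": opening from 0.0 (shut) to 1.0 (fully open); "grasp_force": force on a finger pad.
Only numpy, scipy, OpenCV 4.12 (cv2) and the standard library are available. Lean on these libraries where they do the work, as an engineer would, in place of code of your own. Each camera call takes 0.05 s, during which the arm holds its last target. There are 200 camera calls.

## Task

Get the raking-light stand ready for examining a palm-leaf book: flip its cam lever fully open, take the bar with the stop collar from the wooden rest and feed it nose first through the stand's guide tube until the collar is fully home against the tube's mouth. Then flip the cam lever fully shut again so that its cam drops into the bar's neck and locks it, let go, and leave everything else lying as it is.

Things in the scene. Friction and masses are not known exactly. Their poses are not given: they have to be found in the camera images.
- stand: Fixed dark steel stand: base plate 130 x 120 x 12 mm, with a level aluminium guide tube on two posts along its y axis. Origin: centre of the base's underside, on the table; z up. The tube spans y -50 to +50 mm, at x 0, axis 140 mm high; outside diameter 34, bore 24 mm. The bar enters at the +y end (the mouth) and travels to -y. The cam lever is above the -y end (the exit).
- tube_mouth (a point): Centre of the tube's mouth, where the bar enters, 140 mm above the table; axes as the stand's.
- tube_exit (a point): Centre of the tube's other end, 100 mm from the mouth; axes as the stand's.
- cam_lever (a joint): Cam lever, rad: 0 shut, 1.22 (end of travel) fully open; stays where left (stiff: 0.08 N m, 1 to 4 N at the handle). Hinge parallel to the tube. Shut, its handle leans 35 degrees from upright to the stand's -x side (the robot's); open, 35 degrees to the +x side: push it over the top along +x to open, along -x to shut. If the collar is over about 4 mm short of home, it jams on the bar.
- lever_tip (a point): Centre of the black 16 mm ball at the end of the lever's handle; the handle is a straight 10 mm round steel rod, 70 mm from the hinge axis to the ball's centre.
- lever_hinge (a point): Point on the lever's hinge axis in the plane of the handle: x 0, y -86 mm, 172 mm high in the stand's frame; axes as the stand's. The same shaft carries an eccentric steel cam disc (diameter 26, 8 mm thick, 8 to 16 mm past the tube's exit): shut, it reaches down to 5 mm above the tube's axis, so only the bar's neck fits under it; open, it clears the bar.
- rest: Fixed wooden rest, base 150 x 170 x 12 mm, with two rows of open-topped slots (at x -45 and +45 mm) holding two bars along its y axis, bar axes 60 mm above the table. Saddles 14 mm thick, centred at y -85 and +62 mm, 64 mm high. Origin: on the table, midway between the rows; z up. Either row may hold the collared bar.
- bar: Bar to fit: loose aluminium round bar, 300 x 20 mm diameter, about 250 g. Origin: on its axis at mid-length; y runs along it to the rear: nose (5 mm taper) at y -150, rear end at +150 mm; it may roll about y. Neck (8 mm diameter) at y -35 to -19; stop collar (34 mm diameter) at y +85 to +97, a 53 mm stub behind it. It starts with its nose towards the stand (world -y).
- bar_nose (a point): Centre of the bar's nose end, the end that goes in first.
- collar_face (a point): On the bar's axis, in the collar's front face (85 mm towards the rear from the middle); it meets the tube's mouth when the bar is home.
- plain_bar: Bystander: a bar of the same metal, 300 mm x 20 mm diameter, without neck or collar, in the other row of the rest. Origin at its middle, on its axis; y along it. Leave it.
- ink_tin: Bystander: small open steel bowl, 64 mm wide, 28 mm high. Origin: centre of its underside.
- carved_block: Bystander: carved dark wood block, 100 x 55 x 25 mm. Origin: centre of its underside.
- paste_brush: Bystander: brush lying flat, 200 mm long.
- jar: Bystander: closed glass jar, 60 mm wide, 75 mm high. Origin: centre of its underside.
- lamp_head: Bystander: grey cone-shaped lamp head, 68 mm wide, 60 mm high. Origin: centre of its underside.

How it is judged:
On the way, in this order (a step that is already met when the one before it is completed fails the run):
1. the cam lever is flipped open (value of joint cam_lever above 1.05 rad), for 0.2 s.
2. the bar's nose has come out of the far end of the tube, bar straight in it (y of bar_nose in the frame of tube_exit below -0.01 m and horizontal distance between bar_nose and tube_exit below 0.15 m and height (world z) of bar_nose above 0.12 m and angle between the y axis of bar and the y axis of stand, either way round below 0.06 rad and value of joint cam_lever above 0.9 rad), for 0.1 s.
3. the collar is home against the tube's mouth (y of collar_face in the frame of tube_mouth below 0.004 m and distance between collar_face and tube_mouth below 0.006 m and angle between the y axis of bar and the y axis of stand, either way round below 0.06 rad), for 0.2 s.
4. the cam lever is flipped shut with the bar home (all of step 3 and value of joint cam_lever below 0.25 rad), for 0.2 s.
At the end, for the whole second after the job is handed in: The bar lies straight in the tube (within 0.06 rad) at rest, its collar face no more than 4 mm out from the tube's mouth along the tube and its centre within 6 mm of the mouth's centre, and the cam lever is shut (below 0.25 rad) (all of step 4 and linear speed of bar below 0.02 m/s); the robot touches nothing.
It fails at once if the plain bar is moved by more than 30 mm (distance of plain_bar from where it was at the start of the episode above 0.03 m).
It fails at once if another thing on the table is moved by more than 30 mm (distance of any of ink_tin, carved_block, paste_brush, jar, lamp_head from where it was at the start of the episode above 0.03 m).
It also fails if it takes over 72 s, if anything falls off the work surface, if the arm or the gripper's body presses on something with over 40 N, if the wrist force passes 120 N, or if a joint passes its speed limit or range.

## Working session

There is one attempt and no reset: what is moved stays moved. The work goes in short steps, Python scripts to look and compute and a shell command to move; the robot and the scene stay as the last step left them, time stands still between calls to the robot, and variables do not carry over. Pictures are saved under pics/ and viewed, at most 10 in all, crops included, and the job is handed in when it is done.

```bash
ls; mkdir -p pics
python3 - <<'E'
from plant import manip
import cv2,json
for n in("scene","top"):
    cv2.imwrite(f"pics/{n}0.png",manip.grab_frame(n)[:,:,::-1]); print(n,manip.camera_params(n))
print(manip.state())
E
```

```text
pics
plant.py
shift.py
scene {'intrinsics': array([[450.26976333,   0.        , 320.82302452],
       [  0.        , 450.26976333, 199.64897504],
       [  0.        ,   0.        ,   1.        ]]), 'xyz': array([ 1.26651458, -0.13116082,  1.06639645]), 'orientation': array([-0.26025855,  0.73366989,  0.59184991, -0.20906378])}
top {'intrinsics': array([[417.17958159,   0.        , 314.81031429],
       [  0.        , 417.17958159, 210.37691057],
       [  0.        ,   0.        ,   1.        ]]), 'xyz': array([0.45519984, 0.02414896, 1.36304539]), 'orientation': array([ 0.0249171 , -0.6994853 ,  0.71375888, -0.02545007])}
{'time': 0.1, 'joint_pos': array([-1.27397615e+00,  5.33161934e-02,  1.61419890e+00,  2.88383772e-05,
        1.47597286e+00, -1.18992854e-01]), 'joint_vel': array([-0.00082883,  0.00018985, -0.00250775,  0.00040912,  0.0021186 ,
       -0.00056581]), 'joint_efforts': array([ 1.55623879e-04, -3.94904959e+01, -3.71361530e+01, -1.06475354e-04,
        3.88557572e-03, -4.63481754e-06]), 'tool_pos': array([ 0.25230162, -0.57118527,  0.23014502]), 'tool_rot': array([-9.45180128e-04,  9.78465024e-01,  2.06410508e-01, -6.98515538e-05]), 'contact_force': array([ 0.20847284, -0.86310754, -0.37826628]), 'ft_torque': array([ 1.20881361e-05,  1.48990145e-02, -8.04698266e-02]), 'grasp_force': 0.0, 'gripper_width': 1.0022252369203488}
```

View pics/scene0.png

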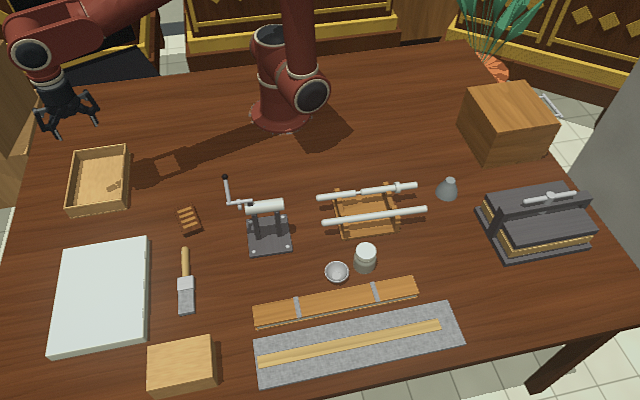

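View pics/top0.png

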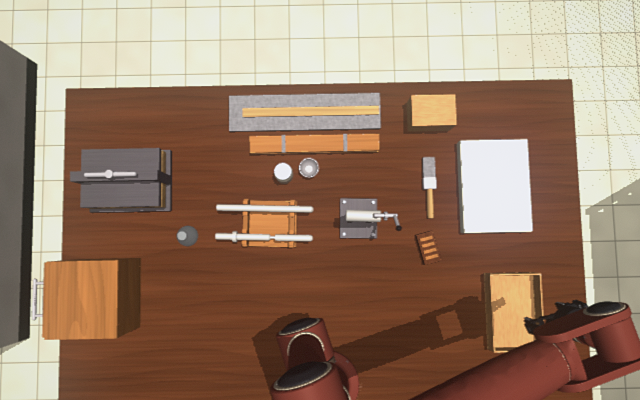

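The scene view shows the stand at about (268,225) with its ball at (225,177). The collared bar is in the row nearer the robot, with its collar at about (399,187); in the top view the collar is at (234,238) and the nose at (312,238). Next I'll enlarge both to get precise pixels.

Run:
```python
import cv2,numpy as np
t=cv2.imread("pics/top0.png")[190:260,205:415]; s=cv2.imread("pics/scene0.png")[165:265,210:435]
a=cv2.resize(t,None,fx=3.5,fy=3.5,interpolation=cv2.INTER_CUBIC); b=cv2.resize(s,None,fx=3.2,fy=3.2,interpolation=cv2.INTER_CUBIC)
W=max(a.shape[1],b.shape[1]); p=lambda m:cv2.copyMakeBorder(m,0,0,0,W-m.shape[1],cv2.BORDER_CONSTANT)
o=np.vstack([p(a),p(b)]);print(o.shape,a.shape);cv2.imwrite("pics/crop.png",o)
```

```text
(565, 735, 3) (245, 735, 3)
```

View pics/crop.png

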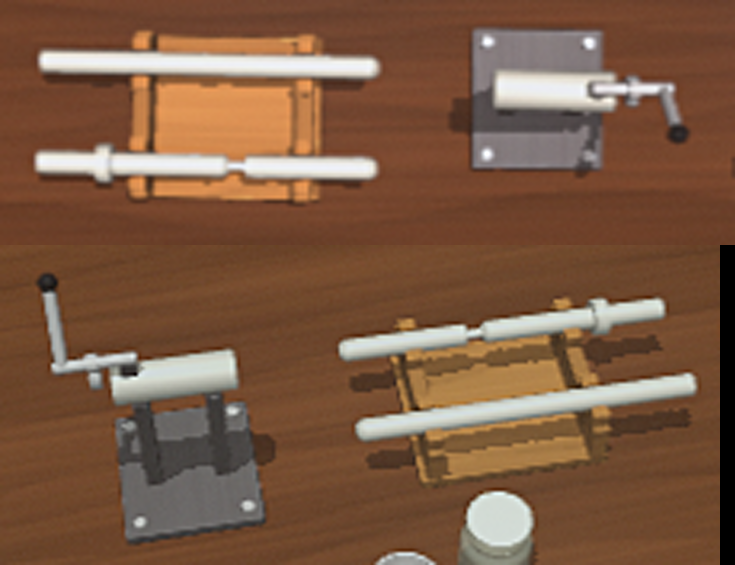

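The crop shows clear bar ends, a neck and a collar on the lower (robot-side) bar. It also shows the four plate screws, the tube and the black ball: crop (678,133) in the top view, (48,283) in the scene view. I'll measure them with masks.

```bash
cat > h.py <<'E'
import cv2,numpy as np
from plant import manip
from scipy.spatial.transform import Rotation as R
def cam(n):
    p=manip.camera_params(n); q=p["orientation"]; return p["intrinsics"],p["xyz"],R.from_quat(np.r_[q[1:],q[0]]).as_matrix()
def ray(n,uv):
    K,c,M=cam(n); d=M@np.linalg.solve(K,[uv[0],uv[1],1]); return c,d/np.linalg.norm(d)
def onz(n,uv,z):
    c,d=ray(n,uv); return c+d*(z-c[2])/d[2]
def proj(n,P):
    K,c,M=cam(n); v=K@(M.T@(np.asarray(P)-c)); return v[:2]/v[2]
def tri(a,b):
    A=np.zeros((3,3));B=np.zeros(3);L=[]
    for n,uv in(("top",a),("scene",b)):
        c,d=ray(n,uv);P=np.eye(3)-np.outer(d,d);A+=P;B+=P@c;L.append((c,P))
    x=np.linalg.solve(A,B); return x,[np.linalg.norm(P@(x-c)) for c,P in L]
def mask(im,kind):
    h=cv2.cvtColor(im,cv2.COLOR_BGR2HSV)
    return (((h[...,1]<75)&(h[...,2]>140)) if kind=="w" else (h[...,2]<45)).astype(np.uint8)
def blobs(m,box,lo=2):
    x0,y0,x1,y1=box; n,_,s,c=cv2.connectedComponentsWithStats(m[y0:y1,x0:x1])
    return [(c[i]+[x0,y0],s[i][:4]+[x0,y0,0,0],s[i][4]) for i in range(1,n) if s[i][4]>=lo]
E
python3 - <<'E'
from h import *
np.set_printoptions(precision=4,suppress=True)
t=cv2.imread("pics/top0.png");s=cv2.imread("pics/scene0.png")
for nm,im,box in(("top",t,(205,195,410,250)),("scene",s,(215,165,435,260))):
    for k in "wb":
        print(nm,k)
        for b in blobs(mask(im,k),box,3): print(*b)
m=mask(t,"w")
def line(y0,y1,x0,x1):
    xs,ys=[],[]
    for x in range(x0,x1):
        r=np.nonzero(m[y0:y1,x])[0]
        if len(r): xs.append(x);ys.append(r.mean()+y0)
    return np.polyfit(xs,ys,1),min(xs),max(xs)
for nm,a,z in(("bar",(228,246,212,320),.06),("plain",(200,216,212,320),.06),("tube",(208,224,347,371),.14)):
    p,x0,x1=line(*a); A=onz("top",(x0-.5,np.polyval(p,x0-.5)),z);B=onz("top",(x1+.5,np.polyval(p,x1+.5)),z)
    print(nm,p,x0,x1,A,B,np.linalg.norm(A-B),"yaw",np.arctan2(-(A-B)[0],(A-B)[1]))
E
```

```text
top w
[344.0588 201.2353] [342 199   5   5] 17
[368. 199.] [366 199   5   1] 5
[373.2632 201.3158] [371 199   5   5] 19
[264.2427 207.9208] [216 204  98   8] 581
[366.9469 215.321 ] [346 210  53  15] 433
[262.2466 236.7007] [215 231  98  11] 588
[343.6 233.6] [342 232   4   4] 15
[373.1111 234.1111] [372 233   4   3] 9
top b
[397.6667 228.    ] [397 226   3   4] 6
scene w
[233.2102 196.2675] [224 180  29  25] 157
[367.4874 190.4319] [316 182 102  19] 595
[265.0199 205.1891] [244 198  40  15] 402
[239.0909 206.3636] [238 205   3   4] 11
[373.8854 214.9216] [321 205 107  21] 663
[282.1111 216.1111] [281 215   4   3] 9
[249.5 221. ] [248 221   4   1] 4
[365.6258 250.5662] [356 242  21  18] 302
[287. 246.] [285 245   5   3] 11
[253.3333 251.1111] [252 250   4   3] 9
[355. 257.] [355 256   1   3] 3
scene b
[224.7333 176.6   ] [222 174   6   5] 15
[250.5 205. ] [249 205   4   1] 4
bar [  0.0232 230.6196] 215 312 [0.4757 0.3365 0.06  ] [0.4624 0.0312 0.06  ] 0.3056418021066133 yaw -0.043352879451683105
plain [  0.0185 203.0339] 216 313 [0.565  0.3331 0.06  ] [0.5531 0.0262 0.06  ] 0.30710598600330696 yaw -0.03873336237682556
tube [  0.0207 207.7004] 347 370 [ 0.5274 -0.0704  0.14  ] [ 0.5245 -0.1409  0.14  ] 0.07048748519318246 yaw -0.040886355835254705
```

```bash
cat >> h.py <<'E'
def edges(im,x0,x1,f,hw):
    """subpixel upper/lower edge rows about guess line f(x), columns x0..x1; returns fitted midline, width"""
    g=cv2.GaussianBlur(im.max(2).astype(float),(0,0),.7); d=np.gradient(g,axis=0); o=[]
    for x in range(x0,x1+1):
        c=f(x); r=np.arange(int(c-hw),int(c+hw)+2); v=d[r,x]; e=[]
        for w in(np.clip(v*(r<c),0,None),np.clip(-v*(r>c),0,None)):
            k=np.argmax(w); s=slice(max(k-2,0),k+3); e.append((w[s]*r[s]).sum()/max(w[s].sum(),1e-9))
        o.append([x]+e)
    o=np.array(o); L=[]
    for j in(1,2):
        ok=np.ones(len(o),bool)
        for _ in range(4):
            p=np.polyfit(o[ok,0],o[ok,j],1); rr=abs(np.polyval(p,o[:,0])-o[:,j]); ok=rr<max(2*np.median(rr),.15)
        L.append(p)
    return (L[0]+L[1])/2,np.polyval(L[1]-L[0],(x0+x1)/2)
def plane(n,p,x0,x1):
    c,a=ray(n,(x0,np.polyval(p,x0)));_,b=ray(n,(x1,np.polyval(p,x1)));k=np.cross(a,b);k/=np.linalg.norm(k);return k,k@c
def axis3(pt,xt,ps,xs):
    n1,d1=plane("top",pt,*xt);n2,d2=plane("scene",ps,*xs);u=np.cross(n1,n2);u/=np.linalg.norm(u)
    P=np.linalg.lstsq(np.array([n1,n2]),np.array([d1,d2]),rcond=None)[0]; return P,u*np.sign(u[1])
E
python3 - <<'E'
from h import *
np.set_printoptions(precision=4,suppress=True)
t=cv2.imread("pics/top0.png");s=cv2.imread("pics/scene0.png")
L=lambda a,b:(lambda x:a[1]+(x-a[0])*(b[1]-a[1])/(b[0]-a[0]))
q={"bar":((245,285),L((215,235.6),(312,237.9)),7,(330,390),L((316,197.5),(417,185)),7,.06,.18),
"plain":((222,308),L((216,207),(313,208.8)),7,(330,420),L((321,222.5),(427,208.5)),8,.06,.18),
"tube":((348,370),L((347,215.),(370,215.3)),9,(250,280),L((250,207),(280,203)),10,.14,-.11)}
for k,(xt,f,h,xs,g,h2,z,y) in q.items():
    pt,wt=edges(t,*xt,f,h);ps,ws=edges(s,*xs,g,h2)
    P,u=axis3(pt,xt,ps,xs); X=P+u*(y-P[1])/u[1]
    A,B=[onz("top",(x,np.polyval(pt,x)),z) for x in xt]; w=A-B; M=A-w*(A[1]-y)/w[1]
    print(k,"w",wt,ws,"tri",X,"yaw",-u[0]/u[1],"pitch",u[2]/u[1],"| top-only",M,-w[0]/w[1])
print("ball",tri((397.67,228),(224.73,176.6)))
c=[onz("top",p,.014)[:2] for p in((344.06,201.24),(373.26,201.32),(343.6,233.6),(373.11,234.1))]
d=[onz("scene",p,.014)[:2] for p in((282.3,216.1),(249.5,221),(287,246),(253.3,251.1))]
print("screws top",np.array(c),np.mean(c,0),"\nscene",np.array(d),np.mean(d,0))
E
```

```text
bar w 3.858011627861108 4.691897037322316 tri [0.4683 0.18   0.0659] yaw -0.03171870261524186 pitch -0.009235994022094117 | top-only [0.4683 0.18   0.06  ] -0.03166084437066656
plain w 6.881370104538311 4.846467168530799 tri [0.5617 0.18   0.0692] yaw -0.034773357302573506 pitch -0.007597436053073155 | top-only [0.5625 0.18   0.06  ] -0.03417903736548603
tube w 9.358787705429636 10.5307093626841 tri [ 0.5249 -0.11    0.1453] yaw -0.05125801827624219 pitch -0.01189915089442335 | top-only [ 0.5253 -0.11    0.14  ] -0.05051044489219228
ball (array([ 0.4833, -0.2031,  0.2309]), [np.float64(0.001798900929219001), np.float64(0.0017989009292190888)])
screws top [[ 0.5793 -0.0734]
 [ 0.5771 -0.1682]
 [ 0.4744 -0.0693]
 [ 0.4709 -0.1645]] [ 0.5254 -0.1188] 
scene [[ 0.4706 -0.0722]
 [ 0.4681 -0.1679]
 [ 0.5759 -0.076 ]
 [ 0.5728 -0.1694]] [ 0.5218 -0.1214]
```

Careful with the scale: shifts go in shares of 62.5 mm and turns go in shares of 180 degrees. That gives: -0.187 rad / 3.1416 = -0.0595.

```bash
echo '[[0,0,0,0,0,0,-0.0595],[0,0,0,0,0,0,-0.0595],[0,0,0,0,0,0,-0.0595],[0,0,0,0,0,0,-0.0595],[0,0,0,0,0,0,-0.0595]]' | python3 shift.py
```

```text
refused: ROWS must be rows parted by semicolons, with the numbers parted by commas. Nothing was moved.
```

Refused on format, not on reach. It needs rows parted by semicolons, with the numbers parted by commas.

```bash
echo '0,0,0,0,0,0,-0.0595;0,0,0,0,0,0,-0.0595;0,0,0,0,0,0,-0.0595;0,0,0,0,0,0,-0.0595;0,0,0,0,0,0,-0.0595' | python3 shift.py; echo '0,0,0,0,0,0,-0.0589;0,0.848,0.3888,0,0,0,0;0,0.848,0.3888,0,0,0,0;0,0.848,0.3888,0,0,0,0;0,0.848,0.3888,0,0,0,0' | python3 shift.py; echo '0,0.848,0.3888,0,0,0,0;0,0.848,0.3888,0,0,0,0;0,0.848,0.3888,0,0,0,0;0,0,0,0,0,0,0;0,0,0,0,0,0,0' | python3 shift.py
```

```text
time: 0.72
tool_pos: [0.2524, -0.5714, 0.2306]
tool_rot: [-0.001, 0.779, 0.628, 0.0]
contact_force: [0.1, -0.1, 0.2]
gripper_width: 0.001
grasp_force: 0.0
time: 1.35
tool_pos: [0.3574, -0.3614, 0.2308]
tool_rot: [-0.0, 0.72, 0.694, 0.0]
contact_force: [0.6, -0.4, 0.2]
gripper_width: 0.004
grasp_force: 0.0
time: 1.98
tool_pos: [0.4352, -0.2069, 0.231]
tool_rot: [-0.0, 0.719, 0.695, -0.0]
contact_force: [-0.3, -0.2, -0.4]
gripper_width: -0.003
grasp_force: 0.0
```

```bash
cat > w.py <<'E'
import sys
from h import *
np.set_printoptions(precision=4,suppress=True)
s=manip.state();q=s["tool_rot"];M=R.from_quat(np.r_[q[1:],q[0]]).as_matrix()
print("t",s["time"],"tcp",s["tool_pos"],"F",s["contact_force"],"open",s["gripper_width"],"grip",s["grasp_force"]);print("x",M[:,0],"y",M[:,1],"z",M[:,2])
if len(sys.argv)>3: print("tool shift",M.T@(np.array(sys.argv[1:4],float)-s["tool_pos"]))
E
python3 w.py 0.435 -0.205 0.205
```

```text
t 1.975 tcp [ 0.4352 -0.2069  0.231 ] F [-0.2773 -0.1876 -0.358 ] open -0.0028406515215181655 grip 0.0
x [ 0.0344  0.9994 -0.0001] y [ 0.9994 -0.0344 -0.0007] z [-0.0007 -0.0001 -1.    ]
tool shift [ 0.0019 -0.0003  0.026 ]
```

Scaled: 0.026 m is 0.416, 0.015 m is 0.24.

```bash
echo '0,0.032,0,0.416,0,0,0;0,0,0.32,0,0,0,0;0,0,0.24,0,0,0,0;0,0,0.24,0,0,0,0;0,0,0.16,0,0,0,0' | python3 shift.py; echo '0,0,0.16,0,0,0,0;0,0,0.16,0,0,0,0;0,0,0.08,0,0,0,0;0,0,0.08,0,0,0,0;0,0,0,0,0,0,0' | python3 shift.py;python3 - <<'E'
from h import *
a=manip.grab_frame("scene")[:,:,::-1];b=manip.grab_frame("top")[:,:,::-1]
cv2.imwrite("pics/l.png",np.hstack([cv2.resize(a[120:260,170:320],None,fx=2.6,fy=2.6),cv2.resize(b[180:320,310:460],None,fx=2.6,fy=2.6)]))
E
```

```text
time: 2.6
tool_pos: [0.4975, -0.2088, 0.2087]
tool_rot: [0.002, 0.72, 0.694, 0.0]
contact_force: [-2.6, 0.5, 8.2]
gripper_width: -0.001
grasp_force: 4.3
time: 3.22
tool_pos: [0.5254, -0.2079, 0.2045]
tool_rot: [-0.001, 0.719, 0.695, 0.0]
contact_force: [-0.3, -0.6, 0.4]
gripper_width: 0.0
grasp_force: 0.2
```

View pics/l.png

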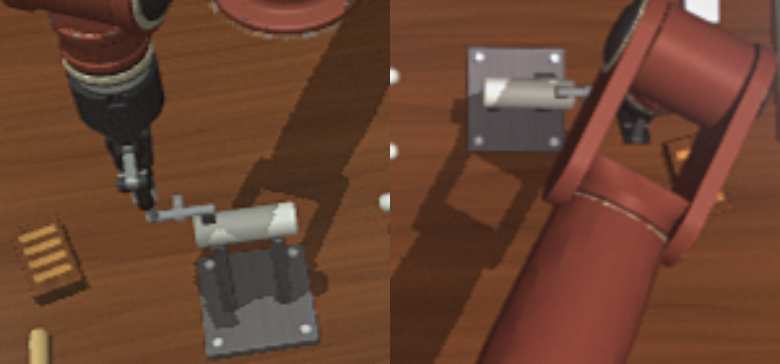

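The lever is now leaning on the far side of the fingers (crop around (135,180)), with the tip of its handle toward the camera. Contact force is almost zero, so I'll push on until I feel the stop.

Scaled: 0.005 m is 0.08.

```bash
echo '0,0,0.08,0,0,0,0;0,0,0.08,0,0,0,0;0,0,0,0,0,0,0' | python3 shift.py|grep -E "pos|force"; echo '0,0,0.064,0,0,0,0;0,0,0.064,0,0,0,0;0,0,0,0,0,0,0' | python3 shift.py|grep -E "pos|force"
```

```text
tool_pos: [0.5331, -0.2081, 0.2047]
contact_force: [-10.8, 1.8, 3.5]
grasp_force: 5.5
tool_pos: [0.5343, -0.2081, 0.2043]
contact_force: [-36.5, 2.5, 15.2]
grasp_force: 19.4
```

Stop reached (36 N). I'll back off, lift and travel to above the bar, opening the gripper on the way.

Scaled: 0.06 m is 0.96, -0.02 m is -0.32.

```bash
echo '0,0,-0.32,0,0,0,0;0,0,0,-0.8,0,0,0;0,0,0,-0.8,0,0,0;0,0.96,-0.096,0,0,0,0;0,0.96,-0.096,0,0,0,0' | python3 shift.py|grep -E "pos|force"; echo '1,0.96,-0.128,0,0,0,0;1,0.96,-0.128,0,0,0,0;1,0.96,-0.128,0,0,0,0;1,0.96,-0.128,0,0,0,0;1,0.88,-0.128,0,0,0,0' | python3 shift.py|grep -E "pos|force"; python3 w.py 0.469 0.208 0.04;python3 - <<'E'
from h import *
a=manip.grab_frame("scene")[:,:,::-1];b=manip.grab_frame("top")[:,:,::-1]
cv2.imwrite("pics/sB.png",a);cv2.imwrite("pics/tB.png",b)
cv2.imwrite("pics/l2.png",np.hstack([cv2.resize(a[150:270,200:430],None,fx=1.7,fy=1.7),cv2.resize(b[170:290,200:430],None,fx=1.7,fy=1.7)]))
E
```

```text
tool_pos: [0.5164, -0.0868, 0.3068]
contact_force: [0.1, 0.3, 0.0]
grasp_force: 0.0
tool_pos: [0.4859, 0.2112, 0.3058]
contact_force: [-0.0, -0.2, 0.4]
grasp_force: 0.0
t 5.325 tcp [0.4859 0.2112 0.3058] F [-0.0352 -0.2195  0.4335] open 1.0011723119928662 grip 0.0
x [0.0342 0.9994 0.0012] y [ 0.9994 -0.0342  0.0019] z [ 0.0019  0.0012 -1.    ]
tool shift [-0.0041 -0.0173  0.2658]
```

View pics/l2.png

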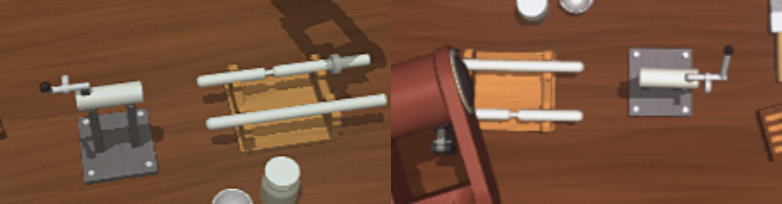

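The lever is open: its ball has moved to the far (+x) side, at crop (728,48) in the top view. The bars haven't moved. Next I descend and grip.

Scaled: 0.06 m is 0.96, -0.017 m is -0.272.

```bash
echo '1,-0.064,-0.272,0.8,0,0,0;1,0,0,0.96,0,0,0;1,0,0,0.96,0,0,0;1,0,0,0.88,0,0,0;1,0,0,0.656,0,0,0' | python3 shift.py|grep -E "pos|force"; echo '1,0,0,0,0,0,0;0,0,0,0,0,0,0;0,0,0,0,0,0,0;0,0,0,0,0,0,0;0,0,0,0,0,0,0' | python3 shift.py;python3 w.py 0.469 0.208 0.04
```

```text
tool_pos: [0.4682, 0.2045, 0.0369]
contact_force: [0.5, 0.0, -0.7]
grasp_force: 0.0
time: 6.68
tool_pos: [0.4698, 0.2055, 0.0408]
tool_rot: [0.001, 0.719, 0.695, 0.001]
contact_force: [-0.8, -0.7, 4.7]
gripper_width: 0.213
grasp_force: 58.4
t 6.675 tcp [0.4698 0.2055 0.0408] F [-0.7559 -0.6677  4.7032] open 0.2132516952255142 grip 58.36981236934662
x [0.035  0.9994 0.0006] y [ 0.9994 -0.035   0.0021] z [ 0.0021  0.0006 -1.    ]
tool shift [ 0.0025 -0.0009  0.0008]
```

Gripped at x=0.4698, 0.6 mm from the vision estimate. I'll lift 80 mm and bring the nose about 18 mm in front of the mouth.

Scaled: -0.03 m is -0.48, -0.02 m is -0.32.

```bash
echo '0,0,0,-0.32,0,0,0;0,0,0,-0.48,0,0,0;0,0,0,-0.48,0,0,0;0,-0.312,0.2672,0,0,0,0;0,-0.312,0.2672,0,0,0,0' | python3 shift.py|grep -E "pos|force"; echo '0,-0.312,0.2672,0,0,0,0;0,-0.312,0.2672,0,0,0,0;0,0,0,0,0,0,0;0,0,0,0,0,0,0' | python3 shift.py|grep -E "pos|force";python3 w.py .5339 .124 .1208
python3 - <<'E'
from h import *
a=manip.grab_frame("scene")[:,:,::-1];b=manip.grab_frame("top")[:,:,::-1]
cv2.imwrite("pics/sC.png",a);cv2.imwrite("pics/tC.png",b)
cv2.imwrite("pics/l3.png",np.vstack([cv2.resize(a[160:260,200:400],None,fx=4,fy=3,interpolation=cv2.INTER_CUBIC)[:,:800],cv2.resize(b[180:250,240:440],None,fx=4,fy=4,interpolation=cv2.INTER_CUBIC)]))
E
```

```text
tool_pos: [0.5008, 0.1648, 0.1193]
contact_force: [-0.7, 0.1, -3.7]
grasp_force: 59.1
tool_pos: [0.5321, 0.1251, 0.1186]
contact_force: [-0.0, 0.3, -3.3]
grasp_force: 59.1
t 7.8 tcp [0.5321 0.1251 0.1186] F [-0.0007  0.3185 -3.3068] open 0.2105625725075704 grip 59.11621928215027
x [0.035  0.9994 0.0002] y [ 0.9994 -0.035  -0.0017] z [-0.0016  0.0002 -1.    ]
tool shift [-0.0011  0.0019 -0.0022]
```

View pics/l3.png

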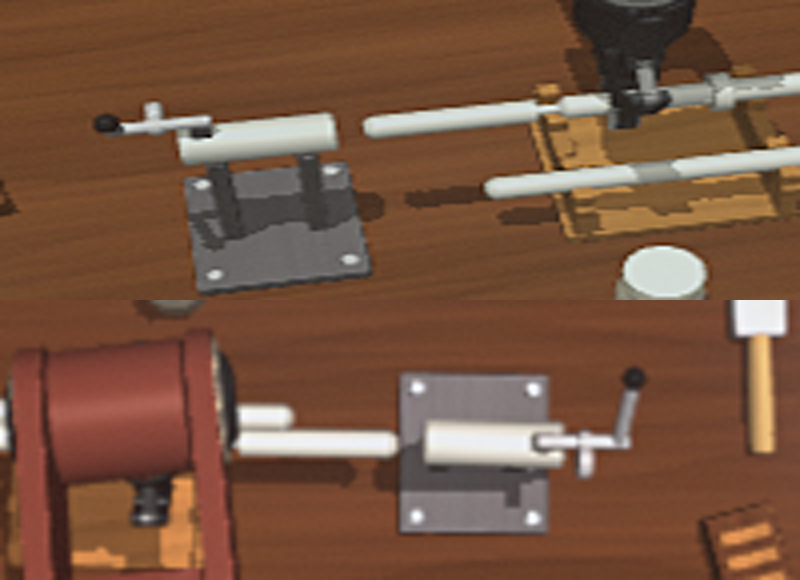

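The scene crop shows the nose at about (370,127) facing the mouth at (335,130). In the top crop the nose is at (395,443) and the tube spans (427–560, 445). They look close to aligned, so next I'll measure the offset in subpixels.

```bash
cat > al.py <<'E'
from h import *
import sys
np.set_printoptions(precision=4,suppress=True)
t=cv2.imread(f"pics/t{sys.argv[1]}.png");s=cv2.imread(f"pics/s{sys.argv[1]}.png")
L=lambda a,b:(lambda x:a[1]+(x-a[0])*(b[1]-a[1])/(b[0]-a[0]))
def grey(im,x0,x1,f,hw):   # wood-free: whole silhouette from saturation & value, sub-pixel by linear threshold
    h=cv2.cvtColor(im,cv2.COLOR_BGR2HSV).astype(float); o=[]
    for x in range(x0,x1+1):
        c=int(round(f(x))); e=[]
        for sg in(-1,1):
            r=c+sg*np.arange(0,hw+1); v=im[r,x].min(1).astype(float); lo,hi=v[-2:].mean(),v[:3].max(); m=(lo+hi)/2
            k=np.nonzero(v<m)[0]; k=k[0] if len(k) else hw
            e.append(c+sg*(k-1+(v[k-1]-m)/(v[k-1]-v[k]+1e-9)))
        o.append([x]+e)
    o=np.array(o); u=[np.polyfit(o[:,0],o[:,j],1) for j in(1,2)]
    return (u[0]+u[1])/2,np.median(o[:,2]-o[:,1])
for nm,F in(("thr",grey),("grad",edges)):
    bt=F(t,304,334,L((302,215.6),(336,215.8)),8);tt=F(t,349,370,L((347,215.5),(370,216)),9)
    bs=F(s,296,328,L((292,202.5),(332,198)),7);ts=F(s,256,281,L((250,207.5),(282,203.5)),9)
    print(nm,"widths",bt[1],tt[1],bs[1],ts[1])
    for y in(-.07,-.11):
        for lab,a,xa,b,xb in(("bar",bt[0],(304,334),bs[0],(296,328)),("tube",tt[0],(349,370),ts[0],(256,281))):
            P,u=axis3(a,xa,b,xb);X=P+u*(y-P[1])/u[1];print(lab,X,"yaw",-u[0]/u[1],"pitch",u[2]/u[1])
E
python3 al.py C
```

```text
thr widths 5.879761904753309 8.913646601121613 6.6569767441803265 11.202108036868168
bar [ 0.5298 -0.07    0.1477] yaw 0.04630327462208575 pitch -0.10802982355050944
tube [ 0.5268 -0.07    0.1456] yaw -0.04858790175447289 pitch 0.011630359494714188
bar [ 0.5317 -0.11    0.1521] yaw 0.04630327462208575 pitch -0.10802982355050944
tube [ 0.5249 -0.11    0.1451] yaw -0.04858790175447289 pitch 0.011630359494714188
grad widths 7.328342517112489 9.359800965023126 5.924045774930473 10.435304613749317
bar [ 0.5195 -0.07    0.1358] yaw -0.1299251262515197 pitch 0.110217827975874
tube [ 0.527  -0.07    0.1453] yaw -0.0513536536467389 pitch -0.010009830666597412
bar [ 0.5143 -0.11    0.1314] yaw -0.1299251262515197 pitch 0.110217827975874
tube [ 0.5249 -0.11    0.1457] yaw -0.0513536536467389 pitch -0.010009830666597412
```

```bash
sed -i 's/bt=F(t,304,334,L((302,215.6),(336,215.8)),8)/bt=F(t,317,336,L((302,215.6),(336,215.8)),6)/; s/bs=F(s,296,328,L((292,202.5),(332,198)),7)/bs=F(s,297,326,L((292,202.3),(332,197.8)),6)/' al.py; python3 al.py C
python3 - <<'E'
import cv2,numpy as np
t=cv2.imread("pics/tC.png").min(2);s=cv2.imread("pics/sC.png").min(2)
for x in(318,326,334,350,360,368): print("t",x,t[206:226,x])
for x in(258,270,280,300,312,324): print("s",x,s[190:218,x])
E
```

```text
thr widths 5.9075142284547155 8.913646601121613 6.6471620606821205 11.202108036868168
bar [ 0.5252 -0.07    0.1422] yaw -0.03053035764882099 pitch -0.015305560383712141
tube [ 0.5268 -0.07    0.1456] yaw -0.04858790175447289 pitch 0.011630359494714188
bar [ 0.524  -0.11    0.1428] yaw -0.03053035764882099 pitch -0.015305560383712141
tube [ 0.5249 -0.11    0.1451] yaw -0.04858790175447289 pitch 0.011630359494714188
grad widths 5.563014350528698 9.359800965023126 5.860884292755385 10.435304613749317
bar [ 0.5252 -0.07    0.1431] yaw -0.02890287286070687 pitch -0.015036524126086113
tube [ 0.527  -0.07    0.1453] yaw -0.0513536536467389 pitch -0.010009830666597412
bar [ 0.5241 -0.11    0.1437] yaw -0.02890287286070687 pitch -0.015036524126086113
tube [ 0.5249 -0.11    0.1457] yaw -0.0513536536467389 pitch -0.010009830666597412
t 318 [ 46  45  49  48  43  49 112 208 232 238 236 206 162  61  29  35  34  35
  34  40]
t 326 [ 48  49  52  50  45  47  98 200 230 238 237 210 169  69  29  33  37  33
  33  36]
t 334 [ 48  47  48  47  46  43  91 192 229 238 237 216 175  76  38  35  38  33
  34  35
[... 294 characters left out ...]
1  40  41  45  44  33  84 189 199 211 211 210 211 202
 188 175 156 139 114  72  42  45  44  55]
s 270 [ 44  46  41  42  44  44  46  43  20 181 198 202 211 211 211 211 197 182
 168 150 130  95  50  48  47  38 105 102]
s 280 [ 47  40  42  47  44  43  36  79 185 195 202 210 206 211 206 193 179 164
 146 125  75  46  42  42  63  88 115  91]
s 300 [ 41  44  46  44  46  43  37  69 198 213 212 209 190 166 124  62  43  44
  48  45  48  47  46  48  50  49  52  50]
s 312 [ 43  41  48  44  39  19 193 204 213 213 195 176 140  84  40  47  48  52
  51  46  46  48  50  48  49  52  50  49]
s 324 [ 41  43  38  26  96 199 214 212 203 183 154 112  52  42  46  47  50  47
  46  42  50  50  51  51  49  49  50  44]
```

Vision, width-corrected by hand, puts the bar about 1.7 mm low in x and 2.4 mm low in z. That agrees with the tool-pose prediction, so I'll correct it and advance gently.

Scaled: -0.01 m is -0.16, -0.0024 m is -0.0384.

```bash
echo '0,0,0.0288,-0.0384,0,0,0;0,0,0,0,0,0,0;0,-0.16,0,0,0,0,0;0,-0.096,0,0,0,0,0;0,0,0,0,0,0,0' | python3 shift.py|grep -E "pos|force"; echo '0,-0.064,0,0,0,0,0;0,-0.064,0,0,0,0,0;0,-0.064,0,0,0,0,0;0,0,0,0,0,0,0' | python3 shift.py|grep -E "pos|force"
```

```text
tool_pos: [0.5341, 0.1081, 0.1217]
contact_force: [-0.2, 0.7, -3.7]
grasp_force: 59.1
tool_pos: [0.5337, 0.0966, 0.1217]
contact_force: [0.2, -0.4, -3.5]
grasp_force: 59.1
```

Scaled: -0.006 m is -0.096.

```bash
echo '0,-0.096,0,0,0,0,0;0,-0.096,0,0,0,0,0;0,-0.096,0,0,0,0,0;0,0,0,0,0,0,0' | python3 shift.py|grep -E "pos|force"; echo '0,-0.128,0,0,0,0,0;0,-0.128,0,0,0,0,0;0,-0.128,0,0,0,0,0;0,0,0,0,0,0,0' | python3 shift.py|grep -E "pos|force"
```

```text
tool_pos: [0.5331, 0.0783, 0.1217]
contact_force: [-0.3, 0.5, -2.3]
grasp_force: 59.1
tool_pos: [0.5322, 0.0542, 0.1217]
contact_force: [0.8, 0.5, -3.0]
grasp_force: 59.1
```

```bash
python3 w.py
python3 - <<'E'
from h import *
a=manip.grab_frame("scene")[:,:,::-1];b=manip.grab_frame("top")[:,:,::-1]
cv2.imwrite("pics/l4.png",np.vstack([cv2.resize(a[170:250,200:400],None,fx=4,fy=4,interpolation=cv2.INTER_CUBIC),cv2.resize(b[190:250,240:440],None,fx=4,fy=4,interpolation=cv2.INTER_CUBIC)]))
E
```

```text
t 10.025 tcp [0.5322 0.0542 0.1217] F [ 0.7801  0.541  -2.9832] open 0.21750796812634543 grip 59.11337077617645
x [0.0361 0.9993 0.    ] y [ 0.9993 -0.0361 -0.    ] z [-0.  0. -1.]
```

View pics/l4.png

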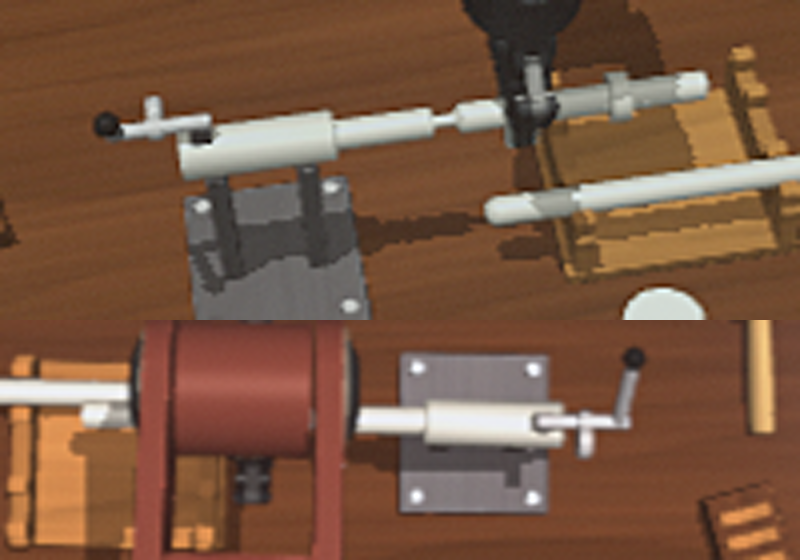

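The bar is clearly inside the tube, with its silhouette continuous from the mouth at crop (335,140) and next to no force. I'll keep feeding.

```bash
echo '0,-0.16,0,0,0,0,0;0,-0.16,0,0,0,0,0;0,-0.16,0,0,0,0,0;0,-0.16,0,0,0,0,0;0,0,0,0,0,0,0' | python3 shift.py|grep -E "pos|force"; echo '0,-0.16,0,0,0,0,0;0,-0.16,0,0,0,0,0;0,-0.16,0,0,0,0,0;0,0,0,0,0,0,0' | python3 shift.py|grep -E "pos|force"
```

```text
tool_pos: [0.5309, 0.0141, 0.1218]
contact_force: [-0.3, 0.8, -3.6]
grasp_force: 59.1
tool_pos: [0.5298, -0.0159, 0.1217]
contact_force: [-0.8, 0.5, -3.4]
grasp_force: 59.1
```

Scaled: -0.008 m is -0.128, -0.006 m is -0.096.

```bash
echo '0,-0.128,0,0,0,0,0;0,-0.128,0,0,0,0,0;0,-0.096,0,0,0,0,0;0,0,0,0,0,0,0' | python3 shift.py|grep -E "pos|force"; python3 w.py
```

```text
tool_pos: [0.529, -0.0375, 0.1217]
contact_force: [0.2, 0.7, -2.6]
grasp_force: 59.1
t 11.75 tcp [ 0.529  -0.0375  0.1217] F [ 0.2431  0.7302 -2.5962] open 0.21126057061662387 grip 59.11228358745575
x [0.0357 0.9994 0.0001] y [ 0.9994 -0.0357  0.    ] z [ 0.      0.0001 -1.    ]
```

Nose is through. I'll release, slide the open fingers back over the collar onto the stub, lower slightly and regrip.

Careful with the scale: shifts go in shares of 62.5 mm and turns go in shares of 180 degrees. That gives: 0.05 m is 0.8, 0.048 m is 0.768.

```bash
echo '1,0,0,0,0,0,0;1,0,0,0,0,0,0;1,0,0,0,0,0,0;1,0,0,0,0,0,0' | python3 shift.py|grep -E "pos|force|wid"; echo '1,0.8,0,0,0,0,0;1,0.768,0,0.064,0,0,0;1,0,0,0,0,0,0' | python3 shift.py|grep -E "pos|force"
python3 - <<'E'
from h import *
a=manip.grab_frame("scene")[:,:,::-1];b=manip.grab_frame("top")[:,:,::-1]
cv2.imwrite("pics/l5.png",np.vstack([cv2.resize(a[150:250,200:400],None,fx=4,fy=4,interpolation=cv2.INTER_CUBIC),cv2.resize(b[195:240,240:440],None,fx=4,fy=4,interpolation=cv2.INTER_CUBIC)]))
E
```

```text
tool_pos: [0.5292, -0.037, 0.122]
contact_force: [-0.2, -0.1, 1.3]
gripper_width: 0.997
grasp_force: 0.0
tool_pos: [0.532, 0.0632, 0.1174]
contact_force: [-0.3, 0.0, 0.3]
grasp_force: 0.0
```

View pics/l5.png

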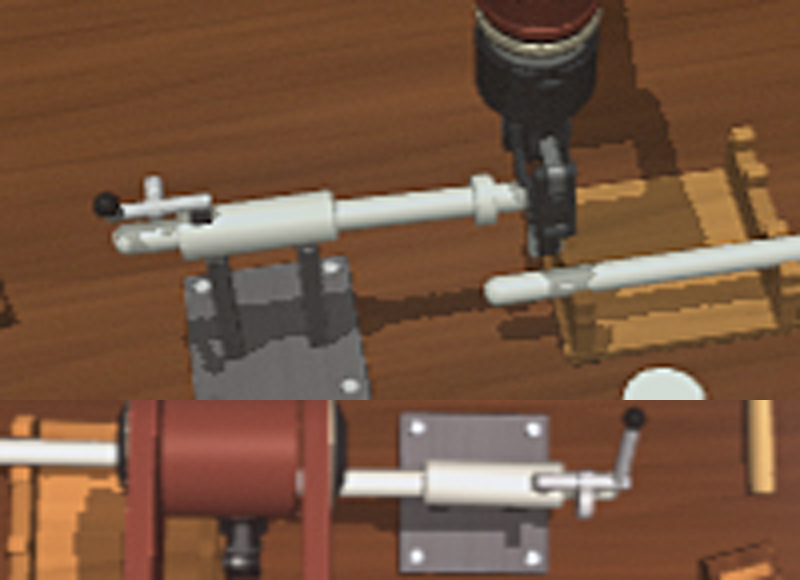

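The nose shows out past the exit at crop (125,240). The fingers straddle the stub at (548,195), behind the collar at (485,198). I'll grip and push.

Scaled: -0.003 m is -0.048.

```bash
echo '0,0,0,0,0,0,0;0,0,0,0,0,0,0;0,0,0,0,0,0,0;0,0,0,0,0,0,0;0,0,0,-0.048,0,0,0' | python3 shift.py|grep -E "pos|force|wid"; echo '0,-0.128,0,-0.016,0,0,0;0,-0.16,0,0,0,0,0;0,-0.16,0,0,0,0,0;0,0,0,0,0,0,0' | python3 shift.py|grep -E "pos|force|wid"
```

```text
tool_pos: [0.5321, 0.0606, 0.1203]
contact_force: [0.6, -1.2, -1.5]
gripper_width: 0.21
grasp_force: 58.5
tool_pos: [0.5314, 0.0318, 0.1216]
contact_force: [0.2, -0.3, -1.5]
gripper_width: 0.213
grasp_force: 58.6
```

Scaled: -0.01 m is -0.16.

```bash
echo '0,-0.16,0,0,0,0,0;0,-0.16,0,0,0,0,0;0,-0.16,0,0,0,0,0;0,-0.16,0,0,0,0,0;0,0,0,0,0,0,0' | python3 shift.py|grep -E "pos|force"; echo '0,-0.08,0,0,0,0,0;0,-0.08,0,0,0,0,0;0,-0.064,0,0,0,0,0;0,0,0,0,0,0,0' | python3 shift.py|grep -E "pos|force"; echo '0,-0.064,0,0,0,0,0;0,-0.048,0,0,0,0,0;0,0,0,0,0,0,0' | python3 shift.py|grep -E "pos|force"
```

```text
tool_pos: [0.53, -0.0085, 0.1218]
contact_force: [-1.9, -2.2, -1.6]
grasp_force: 58.7
tool_pos: [0.5295, -0.0214, 0.1219]
contact_force: [-3.5, 1.0, 1.4]
grasp_force: 59.0
tool_pos: [0.5293, -0.0279, 0.122]
contact_force: [-3.3, 3.9, 3.3]
grasp_force: 59.1
```

Scaled: -0.003 m is -0.048, -0.0005 m is -0.008.

```bash
echo '0,-0.048,-0.008,0,0,0,0;0,0,0,0,0,0,0' | python3 shift.py|grep -E "pos|contact"; echo '0,-0.048,-0.008,0,0,0,0;0,0,0,0,0,0,0' | python3 shift.py|grep -E "pos|contact"; echo '0,-0.048,0,0,0,0,0;0,0,0,0,0,0,0' | python3 shift.py|grep -E "pos|contact"
```

```text
tool_pos: [0.529, -0.0309, 0.1222]
contact_force: [-3.7, 2.6, 3.2]
tool_pos: [0.5288, -0.0326, 0.1224]
contact_force: [-1.0, 8.6, 4.5]
tool_pos: [0.5288, -0.0328, 0.1226]
contact_force: [-2.8, 17.9, 6.0]
```

Fy rises right where the collar should be home. One firmer push, then a look.

Scaled: -0.003 m is -0.048, 0.001 m is 0.016.

```bash
echo '0,-0.048,0,0.016,0,0,0;0,0,0,0,0,0,0;0,0,0,0,0,0,0' | python3 shift.py|grep -E "pos|contact"
python3 - <<'E'
from h import *
a=manip.grab_frame("scene")[:,:,::-1];b=manip.grab_frame("top")[:,:,::-1]
cv2.imwrite("pics/l6.png",np.vstack([cv2.resize(a[160:230,190:310],None,fx=6,fy=5,interpolation=cv2.INTER_CUBIC),cv2.resize(b[200:230,290:410],None,fx=6,fy=6,interpolation=cv2.INTER_CUBIC)]))
E
```

```text
tool_pos: [0.5288, -0.0327, 0.1225]
contact_force: [-3.7, 29.2, 11.6]
```

View pics/l6.png

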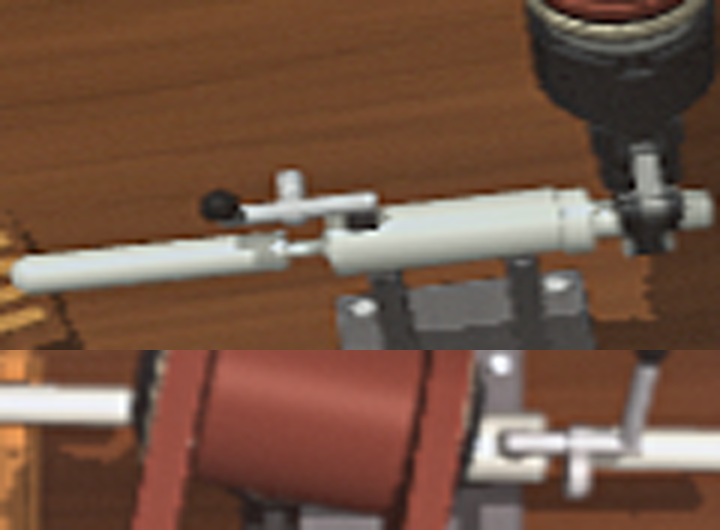

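The collar sits flush on the mouth (crop ~(555,215)) and the neck shows just past the exit at (300,248). I'll release, rise, close and move to the far side of the lever.

Scaled: -0.03 m is -0.48, 0.003 m is 0.048.

```bash
echo '1,0.048,0,0,0,0,0;1,0,0,0,0,0,0;1,0,0,0,0,0,0;1,0,0,0,0,0,0;1,0,0,-0.48,0,0,0' | python3 shift.py|grep -E "pos|contact|wid"; echo '1,0,0,-0.8,0,0,0;1,0,0,-0.8,0,0,0;0,0,0,-0.848,0,0,0;0,-0.6768,0.3488,0,0,0,0;0,-0.6768,0.3488,0,0,0,0' | python3 shift.py|grep -E "pos|contact|wid"; echo '0,-0.6768,0.3488,0,0,0,0;0,-0.6768,0.3488,0,0,0,0;0,0,0,0,0,0,0' | python3 shift.py|grep -E "pos|contact|wid"; python3 w.py .612 -.205 .205
```

```text
tool_pos: [0.5259, -0.0371, 0.1479]
contact_force: [0.0, -0.6, 0.9]
gripper_width: 0.996
tool_pos: [0.5695, -0.1245, 0.3054]
contact_force: [0.7, -0.4, -0.6]
gripper_width: 0.374
tool_pos: [0.6094, -0.2123, 0.3023]
contact_force: [-0.9, 0.6, -0.9]
gripper_width: 0.002
t 18.2 tcp [ 0.6094 -0.2123  0.3023] F [-0.8791  0.6424 -0.9074] open 0.0019343954910438724 grip 0.0
x [0.0389 0.9992 0.    ] y [ 0.9992 -0.0389 -0.0017] z [-0.0017  0.0001 -1.    ]
tool shift [0.0074 0.0025 0.0973]
```

Scaled: 0.05 m is 0.8, 0.047 m is 0.752.

```bash
echo '0,0.112,0.064,0.8,0,0,0;0,0,0,0.752,0,0,0;0,0,-0.32,0,0,0,0;0,0,-0.24,0,0,0,0;0,0,-0.24,0,0,0,0' | python3 shift.py|grep -E "pos|contact"; echo '0,0,-0.16,0,0,0,0;0,0,-0.16,0,0,0,0;0,0,-0.16,0,0,0,0;0,0,-0.128,0,0,0,0;0,0,0,0,0,0,0' | python3 shift.py|grep -E "pos|contact"
```

```text
tool_pos: [0.5641, -0.2007, 0.2092]
contact_force: [2.1, 0.3, 2.8]
tool_pos: [0.5246, -0.1991, 0.2061]
contact_force: [1.4, -0.1, 0.8]
```

Scaled: -0.006 m is -0.096, -0.004 m is -0.064.

```bash
echo '0,0,-0.096,0,0,0,0;0,0,-0.064,0,0,0,0;0,0,0,0,0,0,0' | python3 shift.py|grep -E "pos|contact"; echo '0,0,-0.064,0,0,0,0;0,0,0,0,0,0,0' | python3 shift.py|grep -E "pos|contact"; echo '0,0,-0.064,0,0,0,0;0,0,0,0,0,0,0' | python3 shift.py|grep -E "pos|contact"
```

```text
tool_pos: [0.515, -0.1987, 0.2063]
contact_force: [-0.4, 0.1, -0.0]
tool_pos: [0.5114, -0.1987, 0.2067]
contact_force: [1.6, 0.2, 0.1]
tool_pos: [0.5092, -0.1988, 0.2078]
contact_force: [7.1, -0.3, -0.3]
```

Scaled: -0.004 m is -0.064.

```bash
echo '0,0,-0.064,0,0,0,0;0,0,0,0,0,0,0' | python3 shift.py|grep -E "pos|contact"; echo '0,0,-0.032,0,0,0,0;0,0,0,0,0,0,0' | python3 shift.py|grep -E "pos|contact"
```

```text
tool_pos: [0.5078, -0.1988, 0.2091]
contact_force: [14.2, -1.0, -0.4]
tool_pos: [0.507, -0.1989, 0.2099]
contact_force: [17.7, 0.8, 0.5]
```

The stop is felt near the mirror position of the opening stop. I'll back off, lift clear and check.

Scaled: -0.06 m is -0.96, -0.04 m is -0.64.

```bash
echo '0,0,0.4,0,0,0,0;0,0,0,-0.96,0,0,0;0,0,0,-0.96,0,0,0;0,-0.64,0.64,0,0,0,0;0,-0.64,0.64,0,0,0,0' | python3 shift.py|grep -E "pos|contact"; echo '0,-0.96,0,0,0,0,0;0,-0.96,0,0,0,0,0;0,0,0,0,0,0,0' | python3 shift.py|grep -E "pos|contact"
python3 - <<'E'
from h import *
a=manip.grab_frame("scene")[:,:,::-1].copy();b=manip.grab_frame("top")[:,:,::-1].copy()
cv2.imwrite("pics/sD.png",a);cv2.imwrite("pics/tD.png",b)
cv2.imwrite("pics/l7.png",np.vstack([cv2.resize(a[160:230,190:310],None,fx=6,fy=5,interpolation=cv2.INTER_CUBIC),cv2.resize(b[195:237,310:430],None,fx=6,fy=5,interpolation=cv2.INTER_CUBIC)]))
T=[blobs(mask(b,"b"),(385,218,412,240),3),blobs(mask(a,"b"),(212,166,240,185),3)];print(T)
E
```

```text
tool_pos: [0.6046, -0.283, 0.3291]
contact_force: [0.9, -0.7, -0.1]
tool_pos: [0.5978, -0.4058, 0.3247]
contact_force: [-0.5, 0.2, 0.3]
[[(array([398.13333333, 228.46666667]), array([396, 227,   5,   4]), np.int32(15))], [(array([224.5       , 176.08333333]), array([222, 174,   6,   5]), np.int32(24))]]
```

View pics/l7.png

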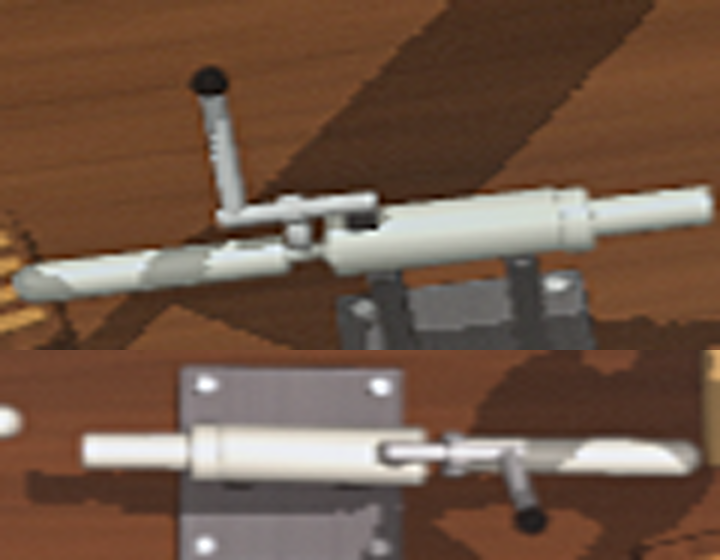

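The lever is shut: the ball is at (398.1,228.5) in the top view and (224.5,176.1) in the scene view, within 0.7 px of where it started. The cam sits in the neck, the collar is flush on the mouth, and the robot is clear.

```bash
python3 -c "
from plant import manip
print(manip.job_done())"
```

```text
the job is handed in; nothing more can be done
None
```

The bar is fed through the tube with its collar home against the mouth, the cam lever is shut into its neck, the arm is clear, and the job is handed in; the last pictures confirm this, but hand-in returned no verdict.

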